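# Clear the bake tile and lift it level with the clay bear on it

## Robot

A 7-joint arm with a two-finger parallel gripper is mounted at the origin on the work surface. World frame = base frame: x ahead of the robot, y to its left, z up, the work surface at z = 0. Lengths are in m, angles in rad, forces in N, time in s.
With the tool pointing down it reaches from about 0.35 to 0.9 m from the base axis. Payload 8.1 kg.
Tool frame: the origin (TCP) lies on the front face of the gripper's body, between the roots of the fingers; the fingertips stand 66 mm ahead of it and the grasp point (between the pads) lies 47 mm ahead of it (arm.finger_overhang is the distance from the TCP to the fingertips, in m); z points along the fingers, y is the line along which they close (so a half turn about z gives the same grasp; the last joint's range is limited). The gripper opens to 92 mm and grips with 3 to 60 N. Pads are 19 mm wide; open, the fingers measure 130 mm over their backs; the gripper's body (75 mm by 190 mm) begins 47 mm behind the grasp point.
Start: joints at [-1.428, 0.434, 0.025, 1.573, -0.012, 1.134, -0.075], TCP at [0.152, 0.606, 0.292] pointing down, gripper open.
Joint ranges: [-2.62, 2.62], [-0.44, 2.09], [-1.27, 1.32], [0.08, 2.57], [-1.32, 4.46], [0.12, 2], [-2.74, 2.74]. Speed limits (rad/s): [2.22, 2.22, 3.01, 3.01, 3.14, 3.14, 3.14].

## Interface

Orientations are given as a rotation vector (axis times angle).
In Python, from cell import readout, cams, workorder, spotter, arm gives the robot as it stands.
- The arm moves only by the shell command python3 -m creep 'ROWS' [FORCE]. ROWS is a JSON list of rows, 1 to 10 of them, each of 5 numbers: dx, dy, dz in m, then a turn about the tool's z in rad, then the opening from 0.0 (shut) to 1.0 (fully open); each row shifts and turns the commanded pose from where the row before left it, along the tool's axes as they then stand; what a row does not reach is not made up. A row lasts 1/10 s, in which the tool goes at most 0.05 m and 0.15 rad, less where a joint would pass 70% of its speed; a pose out of reach is approached as far as the arm can. The fingers move at their own pace and stop on an object; FORCE is the grip in N (left out, the last holds). Time passes only in rows, so rows that do not move let the fingers close. It prints the time, the measured TCP pose, the force, the opening and the grip force at its end. Input that does not fit is refused with a message, and nothing moves.
- readout.observe(): the state, without advancing time (a new reading comes with each control period).
- cams.get_image(name): name is "scene" or "top"; returns a dict with "image" (400x640x3 uint8, blue, green, red), "fx", "fy", "cx", "cy" (pixels), "distortion" ([k1, k2, p1, p2, k3] as OpenCV has them; the pictures are not rectified), "cam_to_world" (4x4, takes a point from camera to world coordinates). Camera axes: x right, y down, z forward; pixel columns grow to the right and rows downward; lengths in m; the calibration is good to about 2 mm. A picture is of the moment at which its call begins. There is no depth.
- workorder.sign_off(): hands the job in; it is judged then, once.
Trained networks look in a picture, given as the dict that the camera call returned (one of the last four; its "shot" number tells which), for a name from the list of things; names that differ only in an ending like _2 or _b are one class to them, and where a whole thing is asked for, a point or a joint stands for the part that bears it (a point fixed in the world has none). Each returns a list of dicts, best first, with "score" (0 to 1); they miss things now and then, are a little off and sometimes report something else, mostly with a low value. They report only what shows in the picture. A call takes as long as a camera call. They do not tell look-alikes from the thing itself.
- spotter.boxes_of(picture, name): "centre" ([x, y, z] in m, in the coordinates of the camera as it stood for that picture, good to about 4 mm: the middle of the surface that is visible of it).
The state is a dict: "clock": time; "joints": joint angles; "dq": joint speeds; "joint_efforts": joint torques, N m; "position": TCP position; "ee_rot": TCP orientation; "force": force on the tool from outside, world axes, zero at the start; "ft_torque": the same for the moment, N m; "width": opening from 0.0 (shut) to 1.0 (fully open); "gripper_force": force on a finger pad.
Only numpy, scipy, OpenCV 4.12 (cv2) and the standard library are available. Lean on these libraries where they do the work, as an engineer would, in place of code of your own. Each camera call takes 0.05 s, during which the arm holds its last target. There are 200 camera calls.

## Task

Hold the scraper block and sweep all three loose clay offcuts off the white bake tile into the red scrap tray under its end (do not touch the offcuts with the gripper), then stand the scraper upright on the desk and let go of it. Then grip the tile, lift it at least 10 cm above its stand with the little bear still standing on it, and finish while holding it there, level and still. Leave the jar, the paint bottle and the mug where they are.

Things in the scene. Friction and masses are not known exactly. Their poses are not given: they have to be found in the camera images.
- tile: White ceramic bake tile, 240 (its x) x 58 (its y) x 12 mm, about 0.4 kg, loose, centred on the stand, underside 42 mm and top 54 mm above the desk. The bear stands near its -x end, the offcuts lie on its +x half; its +x end hangs 18 mm over the scrap tray. Origin: centre of its underside, z up. Grip it across its 58 mm width at the middle, where both sides are free.
- stand: Fixed aluminium stand under the tile, 42 mm high: two cross blocks (22 x 44 mm) at x = -70 and +70 mm joined by a low foot plate 180 x 40 x 6 mm; nothing of it is wider than 44 mm. Origin: centre of its underside, on the desk; x along the tile.
- tray: Fixed red open scrap tray, 120 x 120 mm outside, 34 mm high, 4 mm walls and floor, on the desk below the tile's +x end; its centre is 162 mm from the middle of the stand along the stand's +x. Origin: centre of its underside.
- bear: Finished clay figure: a white bear with black ears sitting on a round teal base 34 mm across, 45 mm tall in all, 45 g, standing loose about 95 mm from the tile's middle towards its -x end. Origin: centre of its underside, z up.
- chip_a: Loose hardened clay offcut, magenta, a rounded block 22 x 18 x 12 mm, 10 g, at the start lying flat on the clear half (+x) of the tile. Origin: centre of its underside, z up. The nearest of the three to the tile's middle (its centre 8 to 16 mm from it).
- chip_b: Loose hardened clay offcut, blue, a rounded block 22 x 18 x 12 mm, 10 g, at the start lying flat on the clear half (+x) of the tile. Origin: centre of its underside, z up.
- chip_c: Loose hardened clay offcut, yellow-orange, a rounded block 22 x 18 x 12 mm, 10 g, at the start lying flat on the clear half (+x) of the tile. Origin: centre of its underside, z up. The nearest of the three to the tile's +x end.
- scraper: Scraper block standing upright on the desk, 58 mm tall, 90 g: a black bar 26 (its x) x 78 (its y) x 20 mm high, its flat underside the wiping edge, with a brown wooden grip 20 (x) x 50 (y) mm on top from 20 to 58 mm height. Origin: centre of its underside. Grip it across its 20 mm thickness (its x).
- jar: Bystander: amber jar with white cap, 56 mm wide, 62 mm tall. Origin: centre of its underside.
- paint: Bystander: blue paint bottle with black cap, 48 mm wide, 75 mm tall. Origin: centre of its underside.
- mug: Bystander: red mug, 72 mm wide, 80 mm tall, with handle. Origin: centre of its underside.
Things that resemble listed ones, but are neither listed nor needed, are in the scene too. Of the things that look like the stand, take the one that is farthest to the robot's left at the start.

How it is judged:
On the way, in this order (a step that is already met when the one before it is completed fails the run):
1. the scraper block, held by the gripper, is down at the tile's top to wipe (contact force between the fingers and scraper above 1 N and z of scraper in the frame of tile below 0.022 m and x of scraper in the frame of tile between -0.12 and 0.12 m and y of scraper in the frame of tile between -0.04 and 0.04 m), for 0.1 s.
2. all three offcuts are in the scrap tray (x of chip_a in the frame of tray between -0.06 and 0.06 m and y of chip_a in the frame of tray between -0.06 and 0.06 m and z of each of chip_a, chip_b, chip_c in the frame of tray below 0.036 m and x of chip_b in the frame of tray between -0.06 and 0.06 m and y of chip_b in the frame of tray between -0.06 and 0.06 m and x of chip_c in the frame of tray between -0.06 and 0.06 m and y of chip_c in the frame of tray between -0.06 and 0.06 m), for 0.2 s.
3. the scraper block stands upright on the desk, let go (height (world z) of scraper below 0.006 m and angle between scraper's own z axis and vertical below 0.15 rad and contact force between the fingers and scraper below 0.1 N), for 0.2 s.
At the end, for the whole second after the job is handed in: The gripper holds the tile, underside over 135 mm above the desk, tilt under 0.12 rad, under 20 mm/s and 0.15 rad/s; the bear stands on it (tilt under 0.25 rad); the three offcuts lie in the tray below its rim; the scraper stands on the desk (tilt under 0.15 rad), let go (all of step 2 and all of step 3 and z of tile in the frame of stand above 0.135 m and angle between tile's own z axis and vertical below 0.12 rad and linear speed of tile below 0.02 m/s and angular speed of tile below 0.15 rad/s and contact force between the fingers and tile above 2 N and y of bear in the frame of tile between -0.029 and 0.029 m and x of bear in the frame of tile between -0.12 and 0.12 m and z of bear in the frame of tile between 0.006 and 0.02 m and angle between bear's own z axis and vertical below 0.25 rad); the arm keeps its last pose, push and grip.
It fails at once if the robot touches an offcut (contact force between any of the arm, the fingers and chip_a above 0.3 N or contact force between any of the arm, the fingers and chip_b above 0.3 N or contact force between any of the arm, the fingers and chip_c above 0.3 N).
It fails at once if the bear is toppled (angle between bear's own z axis and vertical above 0.5 rad).
It fails at once if the amber jar is moved more than 25 mm or tipped (distance of jar from where it was at the start of the episode above 0.025 m or angle between jar's own z axis and vertical above 0.3 rad).
It fails at once if the blue paint bottle is moved more than 25 mm or tipped (distance of paint from where it was at the start of the episode above 0.025 m or angle between paint's own z axis and vertical above 0.3 rad).
It fails at once if the red mug is moved more than 25 mm or tipped (distance of mug from where it was at the start of the episode above 0.025 m or angle between mug's own z axis and vertical above 0.3 rad).
It also fails if it takes over 67 s, if anything falls off the work surface, if the arm or the gripper's body presses on something with over 40 N, if the wrist force passes 120 N, or if a joint passes its speed limit or range.

## Working session

There is one attempt and no reset: what is moved stays moved. The work goes in short steps, Python scripts to look and compute and a shell command to move; the robot and the scene stay as the last step left them, time stands still between calls to the robot, and variables do not carry over. Pictures are saved under pics/ and viewed, at most 10 in all, crops included, and the job is handed in when it is done.

```bash
ls; mkdir -p pics
cat > h.py <<'E'
import numpy as np, cv2
from cell import readout, cams, workorder, spotter, arm
def w(p,c):
    M=np.array(p["cam_to_world"]); return M[:3,:3]@np.array(c)+M[:3,3]
def px2w(p,uv,z):
    K=np.array([[p["fx"],0,p["cx"]],[0,p["fy"],p["cy"]],[0,0,1]]);M=np.array(p["cam_to_world"])
    u=cv2.undistortPoints(np.array(uv,float).reshape(-1,1,2),K,np.array(p["distortion"],float)).reshape(-1,2)
    d=np.c_[u,np.ones(len(u))]@M[:3,:3].T; o=M[:3,3]
    z=np.broadcast_to(z,len(u)); return o+d*((z-o[2])/d[:,2])[:,None]
E
python3 - <<'E'
from h import *
for n in ["scene","top"]:
    p=cams.get_image(n); cv2.imwrite(f"pics/{n}0.png",p["image"]); print(n,np.round(p["cam_to_world"],3).tolist(),p["fx"])
    for o in ["tile","stand","tray","bear","chip_a","scraper","jar","paint","mug"]:
        print(o,[(round(d["score"],2),np.round(w(p,d["centre"]),3).tolist()) for d in spotter.boxes_of(p,o)[:5]])
s=readout.observe();print(s["position"],s["ee_rot"],s["width"])
E
```

```text
pics
scene [[-0.247, 0.532, -0.81, 1.23], [0.969, 0.145, -0.2, 0.086], [0.011, -0.835, -0.551, 0.546], [0.0, 0.0, 0.0, 1.0]] 375.2766093192955
tile [(0.79, [0.596, 0.073, 0.054]), (0.56, [0.582, -0.033, 0.071]), (0.43, [0.603, 0.157, 0.067]), (0.32, [0.494, -0.222, 0.028])]
stand [(0.93, [0.346, -0.039, 0.01]), (0.89, [0.593, 0.066, 0.007]), (0.72, [0.333, -0.408, 0.016]), (0.16, [0.493, -0.226, 0.027])]
tray [(0.9, [0.611, 0.237, 0.011])]
bear [(0.56, [0.583, -0.032, 0.071])]
chip_a [(0.65, [0.6, 0.161, 0.063]), (0.47, [0.602, 0.114, 0.061])]
scraper [(0.94, [0.493, -0.221, 0.027])]
jar [(0.8, [0.695, -0.312, 0.043])]
paint [(0.78, [0.807, -0.083, 0.043])]
mug [(0.93, [0.782, 0.133, 0.05]), (0.7, [0.803, -0.081, 0.044]), (0.23, [0.582, -0.032, 0.073])]
top [[-0.007, -0.981, 0.193, 0.31], [-1.0, 0.007, -0.003, -0.105], [0.001, -0.193, -0.981, 1.274], [0.0, 0.0, 0.0, 1.0]] 447.00998455329784
tile [(0.73, [0.579, 0.063, 0.054])]
stand [(0.82, [0.33, -0.413, 0.009]), (0.77, [0.336, -0.046, 0.005])]
tray [(0.66, [0.618, 0.238, 0.004])]
bear [(0.63, [0.567, -0.03, 0.086])]
chip_a [(0.6, [0.58, 0.061, 0.058]), (0.52, [0.573, 0.077, 0.064]), (0.39, [0.592, 0.118, 0.066])]
scraper [(0.8, [0.475, -0.222, 0.039])]
jar [(0.68, [0.676, -0.318, 0.061])]
paint [(0.75, [0.775, -0.085, 0.054])]
mug [(0.71, [0.766, 0.138, 0.039])]
[0.15210386 0.60620957 0.29223145] [3.85286690e-01 3.11787530e+00 1.99321141e-05] 0.999842533112283
```

View pics/top0.png

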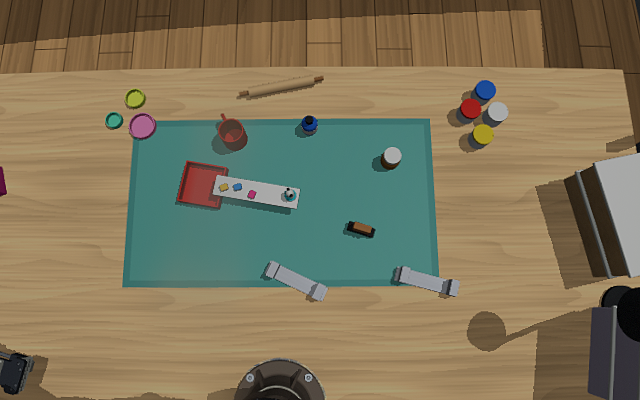

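View pics/scene0.png

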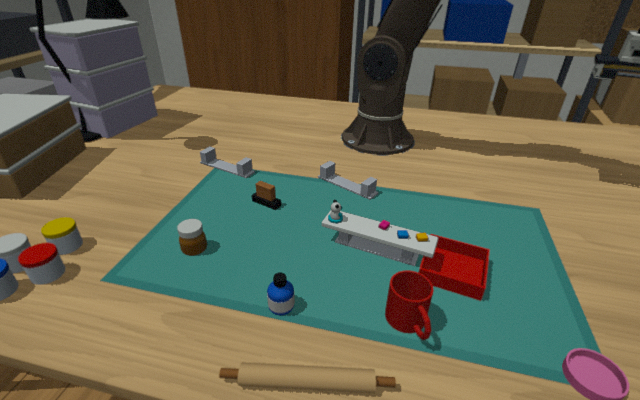

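In the top view there are three stand look-alikes: one under the tile at (257,193), one at (296,281) and one at (427,281). Image left is +y, the robot's left, so the one under the tile at (257,193) is the leftmost and fits. I'll confirm with a crop and measure the outlines.

```bash
cat > meas.py <<'E'
from h import *
def blob(p,m,z,roi,cam=""):
    x0,y0,x1,y1=roi; k=np.zeros(m.shape,np.uint8);k[y0:y1,x0:x1]=m[y0:y1,x0:x1]
    n,l,st,c=cv2.connectedComponentsWithStats(k)
    if n<2: return None
    i=1+np.argmax(st[1:,4]); ys,xs=np.where(l==i)
    P=px2w(p,np.c_[xs,ys],z)[:,:2]
    r=cv2.minAreaRect((P*1000).astype(np.float32))
    return len(xs),P.mean(0).round(4).tolist(),[np.round(a,1) for a in r]
E
python3 - <<'E'
from meas import *
p=cams.get_image("top");im=p["image"]
cv2.imwrite("pics/crop_t.png",cv2.resize(im[150:250,165:405],None,fx=3.3,fy=3.3,interpolation=cv2.INTER_CUBIC))
H=cv2.cvtColor(im,cv2.COLOR_BGR2HSV);h,s,v=[H[...,i].astype(int) for i in range(3)]
roi=(165,150,405,250)
print("tile",blob(p,((s<60)&(v>140)).astype(np.uint8),.054,(205,165,310,220)))
print("mag",blob(p,((h>145)&(h<172)&(s>100)).astype(np.uint8),.064,(205,165,310,220)))
print("blue",blob(p,((h>95)&(h<120)&(s>110)&(v>90)).astype(np.uint8),.064,(205,165,310,200)))
print("yel",blob(p,((h>15)&(h<32)&(s>110)).astype(np.uint8),.064,(205,165,310,220)))
print("tray",blob(p,(((h<6)|(h>174))&(s>120)).astype(np.uint8),.03,(165,150,235,215)))
print("grip",blob(p,((h>5)&(h<20)&(s>90)).astype(np.uint8),.058,(335,210,390,245)))
print("scr",blob(p,((v<45)|((h>5)&(h<20)&(s>90))).astype(np.uint8),.02,(335,210,390,245)))
q=cams.get_image("scene");im=q["image"];H=cv2.cvtColor(im,cv2.COLOR_BGR2HSV);h,s,v=[H[...,i].astype(int) for i in range(3)]
print("mag",blob(q,((h>145)&(h<172)&(s>100)).astype(np.uint8),.062,(310,190,450,260)))
print("yel",blob(q,((h>15)&(h<32)&(s>110)).astype(np.uint8),.062,(310,190,450,260)))
print("tile",blob(q,((s<60)&(v>190)).astype(np.uint8),.054,(315,195,445,260)))
cv2.imwrite("pics/crop_s.png",np.vstack([cv2.resize(im[175:300,240:500],None,fx=3,fy=3,interpolation=cv2.INTER_CUBIC),cv2.resize(im[165:225,220:480],None,fx=3,fy=3,interpolation=cv2.INTER_CUBIC)]))
E
```

```text
tile (1336, [0.5833, 0.0664], [array([583. ,  66.1]), array([239.7,  56.7]), np.float64(79.7)])
mag (46, [0.5732, 0.0764], [array([573.4,  76.5]), array([16.7, 20. ]), np.float64(62.9)])
blue (44, [0.5947, 0.1167], [array([594.8, 116.7]), array([16.2, 20.9]), np.float64(15.4)])
yel (43, [0.5936, 0.1554], [array([593.6, 155.1]), array([16.5, 20.2]), np.float64(18.6)])
tray (1275, [0.6099, 0.2378], [array([612.4, 226.5]), array([120.2, 121.5]), np.float64(79.5)])
grip (168, [0.4767, -0.2266], [array([ 476.8, -226.9]), array([51.4, 25.3]), np.float64(72.3)])
scr (283, [0.4793, -0.2276], [array([ 480.1, -227.6]), array([75.3, 31.5]), np.float64(71.9)])
mag (76, [0.5761, 0.0754], [array([575.9,  75.8]), array([18.5, 30.8]), np.float64(67.7)])
yel (86, [0.5968, 0.1537], [array([596.5, 153.7]), array([22.5, 23.3]), np.float64(15.1)])
tile None
```

View pics/crop_t.png

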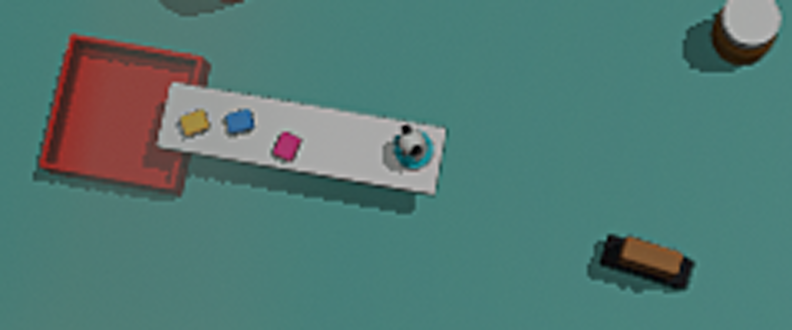

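View pics/crop_s.png

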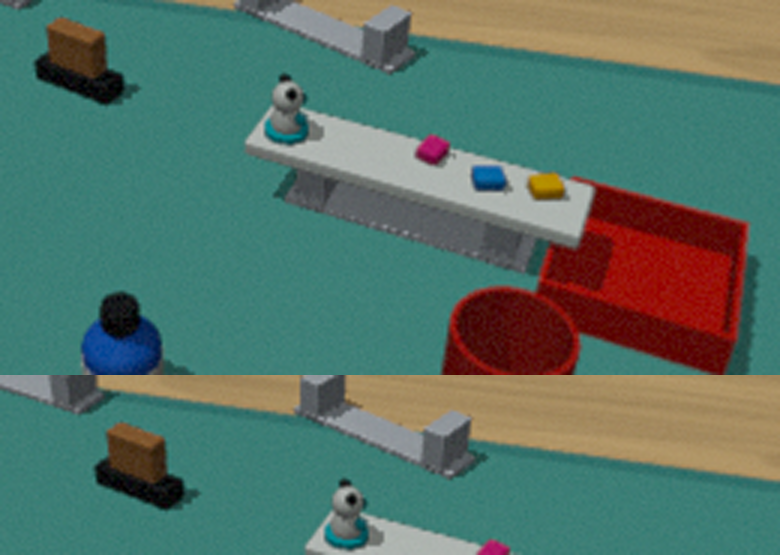

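The crops confirm it. The tiled stand beside the red tray, top (257,193), is the one meant, with the bear at its right end. The chips are at (252,194) magenta, (237,187) blue and (223,187) yellow, and the scraper is at (361,229). Next I'll move towards the scraper.

```bash
cat > d.py <<'E'
import sys
from h import *
from scipy.spatial.transform import Rotation as Ro
s=readout.observe();R=Ro.from_rotvec(s["ee_rot"]).as_matrix();t=list(map(float,sys.argv[1:5]))
yaw=np.degrees(np.arctan2(R[1,1],R[0,1]));turn=-np.radians((t[3]-yaw+180)%360-180)
print("pos",np.round(s["position"],4),"yaw",yaw.round(2),"tilt",np.degrees(np.arccos(-R[2,2])).round(2),"w",round(s["width"],3),"gf",round(s["gripper_force"],1),"q7",round(s["joints"][6],2))
def out(a): 
    y=np.radians(a);c=np.array([[np.sin(y),-np.cos(y),0],[np.cos(y),np.sin(y),0],[0,0,-1]])
    return np.round(c@(np.array(t[:3])-s["position"]),4)
print("tool delta now",out(yaw),"turn",round(turn,3),"delta after turn",out(t[3]))
E
python3 -c "
from h import *
from scipy.spatial.transform import Rotation as Ro
print(Ro.from_rotvec(readout.observe()['ee_rot']).as_matrix().round(3))"
python3 -m creep '[[-0.035,-0.017,0,0,1],[-0.035,-0.017,0,0,1],[-0.035,-0.017,0,0,1],[-0.035,-0.017,0,0,1],[-0.035,-0.017,0,0,1],[-0.035,-0.017,0,0,1],[-0.035,-0.017,0,0,1],[-0.035,-0.017,0,0,1],[-0.035,-0.017,0,0,1],[-0.035,-0.017,0,0,1]]'
python3 -m creep '[[-0.011,-0.037,0,0,1],[-0.011,-0.037,0,0,1],[-0.011,-0.037,0,0,1],[-0.011,-0.037,0,0,1],[-0.011,-0.037,0,0,1],[-0.011,-0.037,0,0,1],[-0.011,-0.037,0,0,1],[-0.011,-0.037,0,0,1],[-0.011,-0.037,0,0,1],[-0.011,-0.037,0,0,1]]'
python3 d.py 0.4793 -0.2277 0.092 -18
```

```text
[[-0.97   0.243  0.   ]
 [ 0.243  0.97   0.   ]
 [-0.     0.    -1.   ]]
clock: 2.1
position: [0.4513, 0.355, 0.2924]
ee_rot: [0.385, 3.118, 0.001]
force: [0.2, 0.2, -1.1]
width: 0.996
gripper_force: 0.0
clock: 3.1
position: [0.4667, -0.0311, 0.2925]
ee_rot: [0.385, 3.117, 0.001]
force: [0.7, -0.2, -0.6]
width: 1.002
gripper_force: 0.0
pos [ 0.4667 -0.0311  0.2925] yaw 75.92 tilt 0.05 w 1.002 gf 0.0 q7 1.36
tool delta now [ 0.06   -0.1877  0.2005] turn 1.639 delta after turn [0.1831 0.0727 0.2005]
```

```bash
sed -i 's/\[np.sin(y),-np.cos(y),0\],\[/[-np.sin(y),np.cos(y),0],[/' d.py
python3 -m creep '[[-0.012,-0.0376,0,0,1],[-0.012,-0.0376,0,0,1],[-0.012,-0.0376,0,0,1],[-0.012,-0.0376,0,0,1],[-0.012,-0.0376,0,0,1]]'
python3 -m creep '[[0,0,0,0.149,1],[0,0,0,0.149,1],[0,0,0,0.149,1],[0,0,0,0.149,1],[0,0,0,0.149,1],[0,0,0,0.149,1],[0,0,0,0.149,1],[0,0,0,0.149,1],[0,0,0,0.149,1],[0,0,0,0.149,1]]'
python3 -m creep '[[0,0,0,0.149,1],[0,0,0.04,0,1],[0,0,0.04,0,1],[0,0,0,0,1]]'
python3 d.py 0.4793 -0.2277 0.092 -18
python3 - <<'E'
from h import *
a=[cv2.resize(cams.get_image(n)["image"][r[1]:r[3],r[0]:r[2]],(390,390)) for n,r in (("top",(320,190,400,270)),("scene",(210,120,330,240)))]
cv2.imwrite("pics/g1.png",np.hstack(a))
E
```

```text
clock: 3.6
position: [0.4792, -0.228, 0.2924]
ee_rot: [0.385, 3.117, 0.0]
force: [1.3, -0.6, -0.5]
width: 1.004
gripper_force: 0.0
clock: 4.6
position: [0.4793, -0.2264, 0.2923]
ee_rot: [2.403, 2.023, 0.001]
force: [-0.0, 0.2, 0.6]
width: 0.998
gripper_force: 0.0
clock: 5.0
position: [0.4771, -0.2248, 0.2086]
ee_rot: [-2.536, -1.844, 0.007]
force: [-0.3, 0.1, -0.1]
width: 1.001
gripper_force: 0.0
pos [ 0.4771 -0.2248  0.2086] yaw -17.98 tilt 0.42 w 1.001 gf 0.0 q7 0.43
tool delta now [-0.0021  0.003   0.1166] turn 0.0 delta after turn [-0.0021  0.003   0.1166]
```

View pics/g1.png

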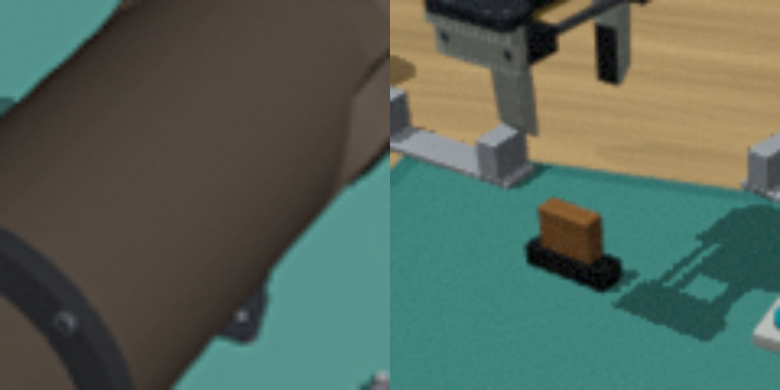

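The scraper at (580,245) in the right half lies between and below the open fingers, with its faces aligned to them. I'll go down and close.

```bash
python3 -m creep '[[-0.001,0.0015,0.03,0,1],[-0.001,0.0015,0.03,0,1],[0,0,0.03,0,1],[0,0,0.02,0,1],[0,0,0.0066,0,1],[0,0,0,0,1],[0,0,0,0,1]]'
python3 d.py 0.4793 -0.2277 0.092 -18
python3 -m creep '[[0,0,0,0,0.1],[0,0,0,0,0.1],[0,0,0,0,0.1],[0,0,0,0,0.1],[0,0,0,0,0.1],[0,0,0,0,0.1],[0,0,0,0,0.1],[0,0,0,0,0.1]]' 25
python3 d.py 0.4793 -0.2277 0.092 -18
```

```text
clock: 5.8
position: [0.4826, -0.2298, 0.0973]
ee_rot: [2.54, 1.846, 0.003]
force: [-0.5, 0.2, 0.2]
width: 0.999
gripper_force: 0.0
pos [ 0.4826 -0.2298  0.0973] yaw -17.99 tilt 0.15 w 0.999 gf 0.0 q7 0.58
tool delta now [ 0.001  -0.0038  0.0053] turn 0.0 delta after turn [ 0.001  -0.0038  0.0053]
clock: 6.6
position: [0.4815, -0.2293, 0.0956]
ee_rot: [-2.542, -1.847, 0.0]
force: [0.4, 0.0, 0.4]
width: 0.351
gripper_force: 0.0
pos [ 0.4815 -0.2293  0.0956] yaw -18.0 tilt 0.0 w 0.351 gf 0.0 q7 0.58
tool delta now [ 0.0009 -0.0026  0.0036] turn 0.0 delta after turn [ 0.0009 -0.0026  0.0036]
```

```bash
python3 -m creep '[[0,0,0,0,0.1],[0,0,0,0,0.1],[0,0,0,0,0.1],[0,0,0,0,0.1],[0,0,0,0,0.1],[0,0,0,0,0.1]]' 25
python3 d.py 0.4793 -0.2277 0.092 -18
```

```text
clock: 7.2
position: [0.4815, -0.2293, 0.0956]
ee_rot: [-2.542, -1.847, -0.0]
force: [-0.0, -0.3, -0.9]
width: 0.216
gripper_force: 25.0
pos [ 0.4815 -0.2293  0.0956] yaw -18.0 tilt 0.0 w 0.216 gf 25.0 q7 0.58
tool delta now [ 0.0008 -0.0026  0.0036] turn -0.0 delta after turn [ 0.0008 -0.0026  0.0036]
```

```bash
python3 -m creep '[[0,0,-0.02,0,0.1],[0,0,-0.04,0,0.1],[0,0,-0.04,0,0.1],[0,0,-0.04,0,0.1],[0,0,-0.02,0,0.1]]' 25
python3 -m creep '[[0.03,0.001,0,0,0.1],[0.04,0.001,0,0,0.1],[0.04,0.0015,0,0,0.1],[0.04,0.0015,0,0,0.1],[0.04,0.0015,0,0,0.1],[0.04,0.0015,0,0,0.1],[0.03,0.0015,0,0,0.1],[0.018,0,0,0,0.1]]'
python3 -m creep '[[0,0,0,-0.13,0.1],[0,0,0,-0.13,0.1],[0,0,0,-0.13,0.1],[0,0,0,-0.13,0.1],[0,0,0,-0.13,0.1],[0,0,0,-0.13,0.1],[0,0,0,-0.13,0.1],[0,0,0,-0.13,0.1],[0,0,0,-0.13,0.1],[0,0,0,-0.13,0.1]]'
python3 -m creep '[[0,0,0,-0.13,0.1],[0,0,0,-0.13,0.1],[0,0,0,-0.145,0.1],[0,0,0,0,0.1],[0,0,0,0,0.1]]'
python3 d.py 0.5769 0.0326 0.1526 79.7
python3 - <<'E'
from h import *
p=cams.get_image("scene");cv2.imwrite("pics/s2.png",cv2.resize(p["image"][100:300,240:500],None,fx=3,fy=3))
E
```

```text
clock: 7.7
position: [0.4821, -0.2301, 0.2588]
ee_rot: [2.54, 1.844, 0.003]
force: [-0.2, 0.7, -1.2]
width: 0.215
gripper_force: 25.0
clock: 8.5
position: [0.5769, 0.0352, 0.2553]
ee_rot: [-2.538, -1.85, -0.0]
force: [0.4, -0.2, -0.4]
width: 0.215
gripper_force: 25.0
clock: 9.5
position: [0.5761, 0.031, 0.2556]
ee_rot: [-0.9, -3.01, 0.001]
force: [-0.6, -0.1, -1.3]
width: 0.224
gripper_force: 25.0
clock: 10.0
position: [0.5762, 0.0313, 0.2556]
ee_rot: [-0.291, -3.128, 0.0]
force: [-0.3, 0.1, -1.3]
width: 0.216
gripper_force: 25.0
pos [0.5762 0.0313 0.2556] yaw 79.38 tilt 0.01 w 0.216 gf 25.0 q7 1.39
tool delta now [-0.0004  0.0014  0.103 ] turn -0.006 delta after turn [-0.0004  0.0014  0.103 ]
```

View pics/s2.png

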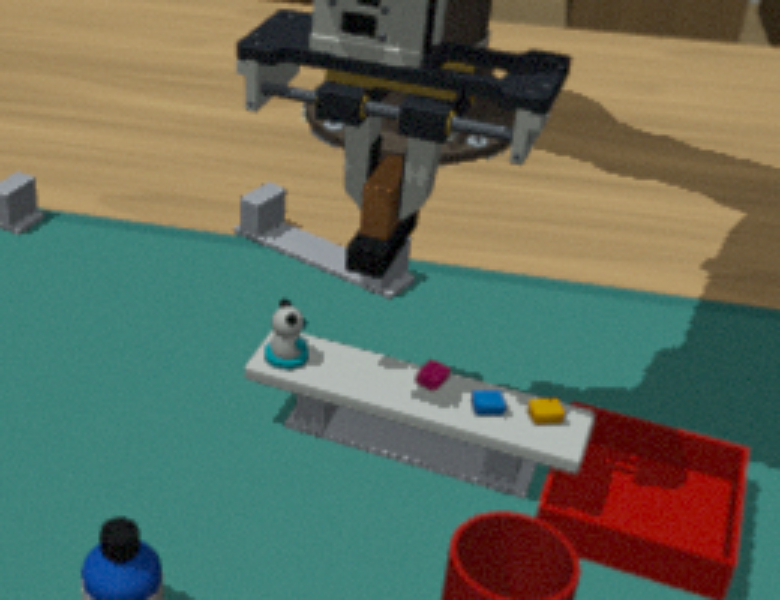

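The scraper hangs level at (380,215), square to the tile, with the bear at (288,340) to its left and the chips at (433,375), (489,402) and (546,410) to its right. I'll lower it into the gap.

```bash
python3 -m creep '[[0,0.001,0.03,0,0.1],[0,0,0.03,0,0.1],[0,0,0.02,0,0.1],[0,0,0.012,0,0.1],[0,0,0.006,0,0.1],[0,0,0,0,0.1],[0,0,0,0,0.1],[0,0,0,0,0.1]]'
python3 d.py 0.5769 0.0326 0.1526 79.7
```

```text
clock: 10.85
position: [0.5772, 0.0332, 0.1586]
ee_rot: [0.282, 3.127, 0.001]
force: [-0.4, -0.1, -0.3]
width: 0.214
gripper_force: 25.0
pos [0.5772 0.0332 0.1586] yaw 79.68 tilt 0.1 w 0.214 gf 25.0 q7 1.43
tool delta now [ 0.0002 -0.0007  0.006 ] turn -0.0 delta after turn [ 0.0002 -0.0007  0.006 ]
```

```bash
python3 -m creep '[[0,0,0.003,0,0.1],[0,0,0.003,0,0.1],[0,0,0,0,0.1],[0,0,0,0,0.1],[0,0,0,0,0.1]]'
python3 d.py 0.5769 0.0326 0.1526 79.7
```

```text
clock: 11.35
position: [0.5766, 0.0331, 0.1517]
ee_rot: [0.282, 3.129, 0.0]
force: [0.2, -0.4, -0.5]
width: 0.216
gripper_force: 25.0
pos [0.5766 0.0331 0.1517] yaw 79.69 tilt 0.0 w 0.216 gf 25.0 q7 1.43
tool delta now [-0.0004 -0.0005 -0.0009] turn -0.0 delta after turn [-0.0004 -0.0005 -0.0009]
```

```bash
python3 -m creep '[[0,0.005,0,0,0.1],[0,0.008,0,0,0.1],[0,0.008,0,0,0.1],[0,0.008,0,0,0.1],[0,0.008,0,0,0.1],[0,0.008,0,0,0.1],[0,0.008,0,0,0.1],[0,0.008,0,0,0.1],[0,0.008,0,0,0.1],[0,0.006,0,0,0.1]]'
python3 d.py 0.6056 0.19 0.1517 79.7
python3 - <<'E'
from h import *
p=cams.get_image("scene");cv2.imwrite("pics/s3.png",cv2.resize(p["image"][130:300,300:500],None,fx=3,fy=3))
E
```

```text
clock: 12.35
position: [0.5901, 0.1079, 0.1516]
ee_rot: [0.281, 3.129, 0.0]
force: [0.0, 0.1, -0.7]
width: 0.213
gripper_force: 25.0
pos [0.5901 0.1079 0.1516] yaw 79.72 tilt 0.01 w 0.213 gf 25.0 q7 1.31
tool delta now [-0.0006  0.0836 -0.0001] turn 0.0 delta after turn [-0.0005  0.0836 -0.0001]
```

View pics/s3.png

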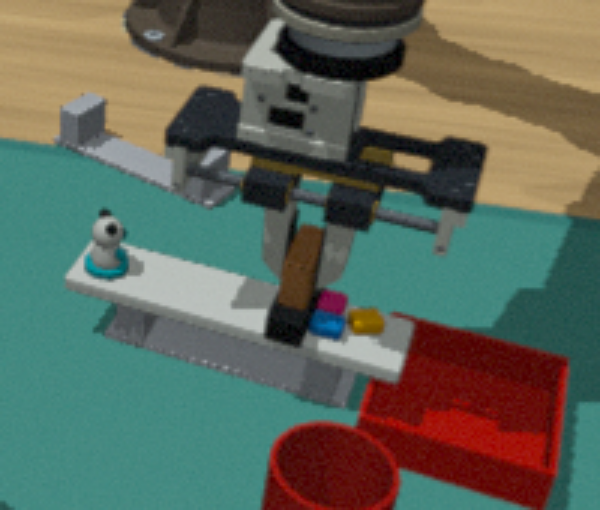

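The magenta (330,302) and blue (328,325) chips lie side by side against the bar, with yellow (367,321) ahead of them. All are well within the tile, so I'll continue.

```bash
python3 -m creep '[[0,0.007,0,0,0.1],[0,0.008,0,0,0.1],[0,0.008,0,0,0.1],[0,0.008,0,0,0.1],[0,0.008,0,0,0.1],[0,0.008,0,0,0.1],[0,0.008,0,0,0.1],[0,0.008,0,0,0.1],[0,0.008,0,0,0.1],[0,0.008,0,0,0.1]]'
python3 -m creep '[[0,0.006,0,0,0.1],[0,0,0,0,0.1],[0,0,0,0,0.1],[0,0,0,0,0.1]]'
python3 d.py 0.6056 0.19 0.1517 79.7
python3 - <<'E'
from h import *
p=cams.get_image("scene");cv2.imwrite("pics/s4.png",cv2.resize(p["image"][130:300,300:500],None,fx=3,fy=3))
E
```

```text
clock: 13.4
position: [0.6043, 0.1854, 0.1517]
ee_rot: [0.282, 3.129, 0.0]
force: [1.0, 0.6, -0.1]
width: 0.216
gripper_force: 25.0
clock: 13.8
position: [0.6052, 0.19, 0.1516]
ee_rot: [0.283, 3.129, -0.0]
force: [-0.4, 1.0, -1.1]
width: 0.219
gripper_force: 25.0
pos [0.6052 0.19   0.1516] yaw 79.66 tilt 0.02 w 0.219 gf 25.0 q7 1.19
tool delta now [-0.0004  0.0001 -0.0001] turn -0.001 delta after turn [-0.0004  0.0001 -0.0001]
```

View pics/s4.png

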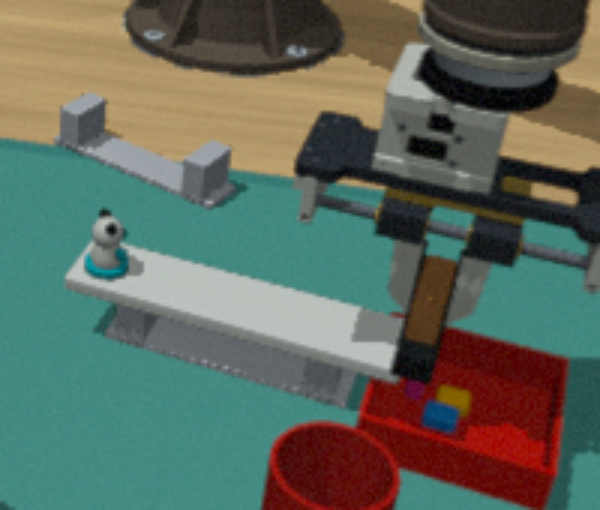

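All three offcuts are in the tray: magenta (415,388), yellow (453,400) and blue (440,417). I'll lift the scraper and take it back to a free spot near where it started.

```bash
python3 -m creep '[[0,0,-0.02,0,0.1],[0,0,-0.04,0,0.1],[0,0,-0.04,0,0.1],[0,0,-0.02,0,0.1],[0,0,0,0,0.1]]'
python3 -m creep '[[0.004,-0.03,0,0,0.1],[0.005,-0.045,0,0,0.1],[0.005,-0.045,0,0,0.1],[0.005,-0.045,0,0,0.1],[0.005,-0.045,0,0,0.1],[0.005,-0.045,0,0,0.1],[0.005,-0.045,0,0,0.1],[0.005,-0.045,0,0,0.1],[0.005,-0.045,0,0,0.1],[0.004,-0.0457,0,0,0.1]]'
python3 -m creep '[[0,0,0,0.145,0.1],[0,0,0,0.145,0.1],[0,0,0,0.145,0.1],[0,0,0,0.145,0.1],[0,0,0,0.145,0.1],[0,0,0,0.145,0.1],[0,0,0,0.145,0.1],[0,0,0,0.145,0.1],[0,0,0,0.145,0.1],[0,0,0,0.145,0.1]]'
python3 -m creep '[[0,0,0,0.12,0.1],[0,0,0.04,0,0.1],[0,0,0.04,0,0.1],[0,0,0.04,0,0.1],[0,0,0.02,0,0.1],[0,0,0.01,0,0.1],[0,0,0,0,0.1],[0,0,0,0,0.1],[0,0,0,0,0.1]]'
python3 d.py 0.48 -0.23 0.097 -10.3
```

```text
clock: 14.35
position: [0.6068, 0.1903, 0.2754]
ee_rot: [0.283, 3.123, 0.004]
force: [0.1, 0.4, -1.1]
width: 0.218
gripper_force: 25.0
clock: 15.35
position: [0.4785, -0.231, 0.2708]
ee_rot: [-0.282, -3.128, -0.001]
force: [-0.2, 0.2, -0.6]
width: 0.217
gripper_force: 25.0
clock: 16.35
position: [0.4794, -0.2295, 0.2707]
ee_rot: [-2.292, -2.147, 0.001]
force: [-0.6, 0.6, -2.3]
width: 0.218
gripper_force: 25.0
clock: 17.25
position: [0.4807, -0.2299, 0.1228]
ee_rot: [2.41, 2.013, 0.002]
force: [-0.1, -0.2, 0.1]
width: 0.214
gripper_force: 25.0
pos [ 0.4807 -0.2299  0.1228] yaw -10.27 tilt 0.12 w 0.214 gf 25.0 q7 0.7
tool delta now [-0.0002 -0.0007  0.0258] turn 0.001 delta after turn [-0.0002 -0.0007  0.0258]
```

```bash
python3 -m creep '[[0,0,0.01,0,0.1],[0,0,0.008,0,0.1],[0,0,0.004,0,0.1],[0,0,0,0,0.1],[0,0,0,0,0.1],[0,0,0,0,0.1],[0,0,0,0,0.1]]'
python3 d.py 0.48 -0.23 0.097 -10.3
```

```text
clock: 17.95
position: [0.4802, -0.2296, 0.0998]
ee_rot: [2.411, 2.014, 0.0]
force: [1.3, -0.3, -0.5]
width: 0.217
gripper_force: 25.0
pos [ 0.4802 -0.2296  0.0998] yaw -10.26 tilt 0.02 w 0.217 gf 25.0 q7 0.73
tool delta now [-0.0005 -0.0001  0.0028] turn 0.001 delta after turn [-0.0005 -0.0001  0.0028]
```

```bash
python3 -m creep '[[0,0,0.002,0,0.1],[0,0,0.0015,0,0.1],[0,0,0,0,0.1],[0,0,0,0,0.1],[0,0,0,0,0.1]]'
python3 d.py 0.48 -0.23 0.0956 -10.3
python3 -m creep '[[0,0,0,0,0.4],[0,0,0,0,0.7],[0,0,0,0,1],[0,0,0,0,1],[0,0,0,0,1],[0,0,0,0,1],[0,0,0,0,1],[0,0,0,0,1]]'
python3 d.py 0.48 -0.23 0.0956 -10.3
```

```text
clock: 18.45
position: [0.4801, -0.2295, 0.0961]
ee_rot: [2.411, 2.014, 0.0]
force: [0.3, -0.4, -1.2]
width: 0.219
gripper_force: 25.0
pos [ 0.4801 -0.2295  0.0961] yaw -10.26 tilt 0.0 w 0.219 gf 25.0 q7 0.73
tool delta now [-0.0005  0.      0.0005] turn 0.001 delta after turn [-0.0005  0.      0.0005]
clock: 19.25
position: [0.4801, -0.2295, 0.0961]
ee_rot: [-2.411, -2.014, -0.0]
force: [0.1, 0.6, 0.1]
width: 0.863
gripper_force: 0.0
pos [ 0.4801 -0.2295  0.0961] yaw -10.26 tilt 0.0 w 0.863 gf 0.0 q7 0.73
tool delta now [-0.0005  0.      0.0005] turn 0.001 delta after turn [-0.0005  0.      0.0005]
```

```bash
python3 -m creep '[[0,0,-0.02,0,1],[0,0,-0.04,0,1],[0,0,-0.04,0,1],[0,0,-0.04,0,1],[0,0,-0.03,0,1],[0,0,0,0,1],[0,0,0,0,1]]'
python3 - <<'E'
from meas import *
p=cams.get_image("top");im=p["image"]
H=cv2.cvtColor(im,cv2.COLOR_BGR2HSV);h,s,v=[H[...,i].astype(int) for i in range(3)]
print("tile",blob(p,((s<60)&(v>140)).astype(np.uint8),.054,(205,165,310,220)))
q=cams.get_image("scene")
cv2.imwrite("pics/s5.png",np.vstack([cv2.resize(im[150:240,165:395],(690,270)),cv2.resize(q["image"][165:295,230:500],(690,332))]))
E
python3 d.py 0.583 0.066 0.25 -10.3
```

```text
clock: 19.95
position: [0.4802, -0.2293, 0.2663]
ee_rot: [2.41, 2.014, 0.002]
force: [-0.8, 1.0, -0.3]
width: 1.004
gripper_force: 0.0
tile (1590, [0.5841, 0.072], [array([583.4,  65.8]), array([240.2,  57.8]), np.float64(79.7)])
pos [ 0.4796 -0.229   0.265 ] yaw -10.25 tilt 0.1 w 0.996 gf 0.0 q7 0.53
tool delta now [0.3087 0.0493 0.015 ] turn 0.001 delta after turn [0.3087 0.049  0.015 ]
```

View pics/s5.png

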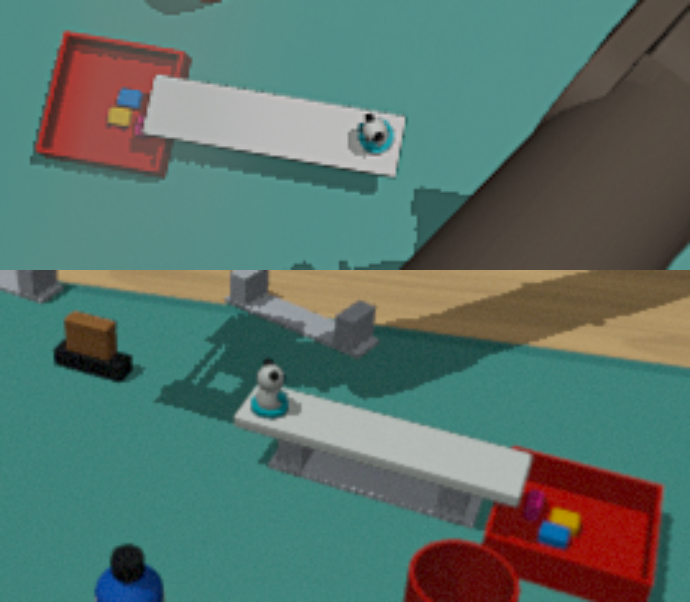

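The tile hasn't moved and the bear stands at (268,390). The scraper stands upright at (92,345), released. All three chips are in the tray, with magenta on edge at (535,505) below the rim. Next I'll grip the tile about 8 mm towards the bear, near the combined centre of mass.

```bash
python3 -m creep '[[0.03,0.005,0,0,1],[0.04,0.007,0,0,1],[0.04,0.007,0,0,1],[0.04,0.007,0,0,1],[0.04,0.007,0,0,1],[0.04,0.006,0,0,1],[0.04,0.006,0,0,1],[0.031,0.0042,0,0,1],[0,0,0,0,1],[0,0,0,0,1]]'
python3 -m creep '[[0,0,0.03,0,1],[0,0,0.04,0,1],[0,0,0.03,0,1],[0,0,0.02,0,1],[0,0,0,0,1],[0,0,0,0,1],[0,0,0,0,1]]'
python3 d.py 0.5818 0.058 0.095 -10.3
```

```text
clock: 21.05
position: [0.5815, 0.0584, 0.2645]
ee_rot: [-2.409, -2.015, 0.004]
force: [-0.2, -1.0, -0.1]
width: 1.005
gripper_force: 0.0
clock: 21.75
position: [0.5827, 0.0571, 0.1473]
ee_rot: [2.411, 2.012, 0.002]
force: [-0.9, 0.5, 0.0]
width: 1.002
gripper_force: 0.0
pos [0.5827 0.0571 0.1473] yaw -10.32 tilt 0.09 w 1.002 gf 0.0 q7 0.12
tool delta now [ 0.0007 -0.001   0.0523] turn -0.0 delta after turn [ 0.0007 -0.001   0.0523]
```

```bash
python3 -m creep '[[0,0,0.015,0,1],[0,0,0.015,0,1],[0,0,0.013,0,1],[0,0,0.006,0,1],[0,0,0,0,1],[0,0,0,0,1],[0,0,0,0,1],[0,0,0,0,1]]'
python3 d.py 0.5818 0.058 0.095 -10.3
```

```text
clock: 22.55
position: [0.5824, 0.0579, 0.0976]
ee_rot: [2.411, 2.014, 0.001]
force: [0.3, 0.4, 0.7]
width: 1.0
gripper_force: 0.0
pos [0.5824 0.0579 0.0976] yaw -10.26 tilt 0.06 w 1.0 gf 0.0 q7 0.16
tool delta now [-0.     -0.0006  0.0026] turn 0.001 delta after turn [-0.     -0.0006  0.0026]
```

```bash
python3 -m creep '[[0,0,0,0,0.75],[0,0,0,0,0.7],[0,0,0,0,0.67],[0,0,0,0,0.65],[0,0,0,0,0.63],[0,0,0,0,0.61],[0,0,0,0,0.59],[0,0,0,0,0.57],[0,0,0,0,0.5],[0,0,0,0,0.5]]' 8
python3 -m creep '[[0,0,0,0,0.5],[0,0,0,0,0.5],[0,0,0,0,0.5]]' 20
python3 -m creep '[[0,0,0,0,0.5],[0,0,0,0,0.5],[0,0,0,0,0.5]]' 45
python3 d.py 0.5818 0.058 0.095 -10.3
```

```text
clock: 23.55
position: [0.5823, 0.0579, 0.0972]
ee_rot: [2.411, 2.014, 0.001]
force: [1.7, -0.7, 0.0]
width: 0.631
gripper_force: 8.0
clock: 23.85
position: [0.5822, 0.0579, 0.0972]
ee_rot: [2.411, 2.014, 0.0]
force: [1.7, -0.9, 1.2]
width: 0.629
gripper_force: 20.0
clock: 24.15
position: [0.5822, 0.0579, 0.0972]
ee_rot: [2.411, 2.014, 0.0]
force: [2.7, -0.7, -0.2]
width: 0.626
gripper_force: 45.0
pos [0.5822 0.0579 0.0972] yaw -10.26 tilt 0.02 w 0.626 gf 45.0 q7 0.16
tool delta now [ 0.     -0.0004  0.0022] turn 0.001 delta after turn [ 0.     -0.0004  0.0022]
```

```bash
python3 -m creep '[[0,0,-0.002,0,0.5],[0,0,-0.004,0,0.5],[0,0,-0.006,0,0.5],[0,0,-0.007,0,0.5],[0,0,-0.008,0,0.5],[0,0,-0.008,0,0.5],[0,0,-0.008,0,0.5],[0,0,-0.008,0,0.5],[0,0,-0.008,0,0.5],[0,0,-0.008,0,0.5]]'
python3 -m creep '[[0,0,-0.008,0,0.5],[0,0,-0.008,0,0.5],[0,0,-0.008,0,0.5],[0,0,-0.008,0,0.5],[0,0,-0.007,0,0.5],[0,0,-0.006,0,0.5],[0,0,-0.004,0,0.5],[0,0,-0.002,0,0.5],[0,0,0,0,0.5],[0,0,0,0,0.5]]'
python3 -m creep '[[0,0,0,0,0.5],[0,0,0,0,0.5],[0,0,0,0,0.5],[0,0,0,0,0.5],[0,0,0,0,0.5]]'
python3 d.py 0.5818 0.058 0.195 -10.3
python3 - <<'E'
from h import *
q=cams.get_image("scene")
cv2.imwrite("pics/s6.png",cv2.resize(q["image"][120:300,230:500],(780,520)))
E
```

```text
clock: 25.15
position: [0.5821, 0.0579, 0.1648]
ee_rot: [-2.411, -2.014, -0.0]
force: [0.1, 0.2, -4.7]
width: 0.627
gripper_force: 45.0
clock: 26.15
position: [0.5819, 0.058, 0.2149]
ee_rot: [-2.411, -2.014, 0.001]
force: [0.3, -0.0, -4.4]
width: 0.627
gripper_force: 45.0
clock: 26.65
position: [0.5821, 0.0579, 0.2151]
ee_rot: [-2.411, -2.014, 0.0]
force: [0.1, 0.6, -4.9]
width: 0.628
gripper_force: 45.0
pos [0.5821 0.0579 0.2151] yaw -10.26 tilt 0.0 w 0.628 gf 45.0 q7 0.05
tool delta now [ 0.     -0.0003  0.0201] turn 0.001 delta after turn [ 0.     -0.0003  0.0201]
```

View pics/s6.png

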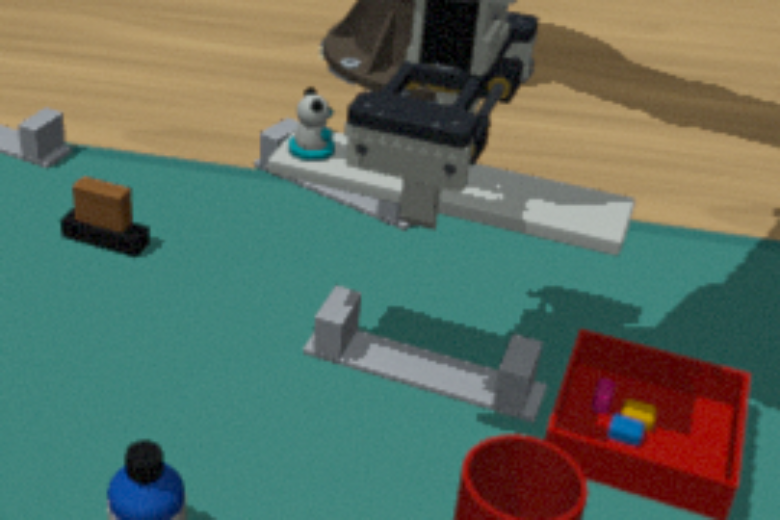

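Run:
```python
from h import *
p=cams.get_image("scene");M=np.linalg.inv(np.array(p["cam_to_world"]))
K=np.array([[p["fx"],0,p["cx"]],[0,p["fy"],p["cy"]],[0,0,1]])
u=np.array([.179,.984,0]);n=np.array([-.984,.179,0]);c=np.array([.583,.066,.160])
for t in (0,.05,-.05):
    ax=u*np.cos(t)+np.array([0,0,np.sin(t)])
    P=np.array([c+ax*a-n*.029+[0,0,h] for a in(-.12,.12) for h in (0,.012)])
    uv=cv2.projectPoints(P,cv2.Rodrigues(M[:3,:3])[0],M[:3,3],K,np.array(p["distortion"],float))[0][:,0]
    print(t,((uv-[230,120])*2.889).round().tolist())
```

```text
0 [[268.0, 172.0], [268.0, 157.0], [620.0, 257.0], [624.0, 241.0]]
0.05 [[268.0, 179.0], [268.0, 165.0], [622.0, 249.0], [625.0, 233.0]]
-0.05 [[268.0, 165.0], [268.0, 150.0], [618.0, 264.0], [622.0, 249.0]]
```

The projected corners for a level tile match the picture to within about 0.02 rad. The bear stands at (312,125), the scraper is upright at (104,215) and the chips are in the tray, so I'll hand it in.

```bash
python3 -c "
from cell import workorder
print(workorder.sign_off())"
```

```text
the job is handed in; nothing more can be done
None
```

The job is handed in at about 27 s on the clock, though sign-off returned no verdict: all three offcuts are in the tray, the scraper stands released on the desk, and the tile is held level and still about 118 mm above its stand with the bear standing on it.

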